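# Put the mixing pot away: hang up its stirrer and put the lid on

## Task

The steel mixing pot on the joiner's bench is clean and empty and has to be put away. Lift the stirrer standing in it straight out and hang it by the hole in its head on the steel peg of the wooden stand, let go of it, and then put the knobbed lid on the pot so that it sits fully seated and level. Do not drop the stirrer or the lid, do not tip the pot over, and leave the other things on the bench where they are.

Things in the scene. Friction and masses are not known exactly. Their poses are not given: they have to be found in the camera images.
- pot: loose open round steel pot, 120 mm outside diameter, 75 mm high, wall 4 mm (mouth 112 mm), floor 5 mm thick, about 0.6 kg, standing upright on the bench; origin at the centre of its underside, z up
- pot_rim (a point): centre of the pot's mouth, 75 mm above its underside
- stirrer: loose stirrer standing upright in the pot, 172 mm long, 0.2 kg: steel foot disc 52 mm diameter, 8 mm thick; steel rod 12 mm diameter; flat wooden head from 92 to 172 mm height, 40 mm wide (along y), 10 mm thick (along x), with a 23 mm through hole along x. Origin at the centre of the foot's underside, z up the rod; half a turn about z makes no difference. Foot-heavy
- stirrer_eye (a point): centre of the hole in the stirrer's head, 124 mm above the foot's underside and 48 mm below the top of the head; the hole's top edge is 36.5 mm below the top of the head
- lid: loose steel lid, 0.15 kg, knob up on the bench: a plug of 100 mm diameter, 8 mm high, that goes into the pot's mouth; on it a disc of 128 mm diameter, 5 mm thick, that rests on the rim; in the middle a wooden knob of 24 mm diameter from 13 to 41 mm height. Origin at the centre of the plug's underside, z up. Fully seated, its origin is 67 mm above the pot's origin
- lid_knob (a point): grip point on the knob's axis, 30 mm above the lid's origin
- stand: wooden stand fixed to the bench: base 110 x 120 x 15 mm, a post 30 x 30 mm up to 202 mm height whose front face is at the stand's x = 0, and one straight round steel peg, 9 mm diameter, that leaves that face at 190 mm height and points along the stand's -x, rising 8 degrees. Origin at the centre of the base's underside, z up
- peg_mid (a point): middle of the peg on its axis, 45 mm in front of the post, 196 mm above the bench
- peg_tip (a point): free end of the peg on its axis (a 4.5 mm round end beyond it), 85 mm in front of the post, 202 mm above the bench
- jar_lid: bystander, leave: plain loose steel disc without a knob, 76 mm diameter, 12 mm high; origin under its centre
- offcut: bystander, leave: loose pine offcut 90 x 45 x 22 mm; origin under its centre
- glue: bystander, leave: white bottle, 60 mm diameter, 170 mm tall; origin under its centre
- wax: bystander, leave: closed aluminium can, 72 mm diameter, 50 mm high; origin under its centre
- square: bystander, leave: try square lying flat, wooden stock 120 mm along its y, steel blade reaching 181 mm along its x, 18 mm high; origin under the stock's centre
- hammer: bystander, leave: hammer lying along its x, about 300 mm long; origin under its middle
- pencil: bystander, leave: flat carpenter's pencil 150 x 14 x 8 mm; origin under its centre
Mind the look-alikes: they are no part of the job. What is shaped like the stirrer but red is not meant. What is shaped like the lid but yellow is not meant.

How it is judged:
By the outcome, as a careful person would: the job done as asked, in the order asked, and still so for the second after the job is handed in, with the robot touching nothing.
It also fails if it takes over 64 s, if anything falls off the work surface, if the arm or the gripper's body presses on something with over 40 N, if the wrist force passes 120 N, or if a joint passes its speed limit or range.

## Robot

A 6-joint arm with a two-finger parallel gripper is mounted at the origin on the work surface. World frame = base frame: x ahead of the robot, y to its left, z up, the work surface at z = 0. Lengths are in m, angles in degrees, forces in N, time in s.
With the tool pointing down it reaches from about 0.375 to 0.9 m from the base axis. Payload 3.1 kg.
Tool frame: the origin (TCP) lies at the very end of the fingers, on their centre line; the grasp point (between the pads) lies 19 mm behind it (bot.hold_point_z is the z of the grasp point in the tool frame, in m); z points along the fingers, y is the line along which they close (so a half turn about z gives the same grasp; the last joint's range is limited). The gripper opens to 87 mm and grips with 3 to 60 N. Pads are 19 mm wide; open, the fingers measure 117 mm over their backs; the gripper's body (75 mm by 190 mm) begins 51 mm behind the grasp point.
Start: joints at [-74.857, 30.224, 82.088, -0, 67.689, -10.227], TCP at [0.268, -0.565, 0.19] pointing down, gripper open.
Joint ranges: [-176.69, 176.69], [-43.24, 126.21], [12.49, 139.97], [-82, 262], [0, 151.66], [-163.58, 163.58]. Speed limits (degrees/s): [159.86, 159.86, 180, 180, 180, 180].

## Interface

Orientations are given as a 3x3 rotation matrix whose columns are the frame's x, y, z axes.
In Python, from rig import bot, capture, camera_model gives the robot as it stands.
- The arm moves only by the tool apply_moves, never from a script. Its argument "plan" is text: rows parted by semicolons, each of 6 numbers parted by spaces: the shift along the tool's x, y, z in units of 0.05 m (1.0 is 0.05 m), then the turn, a rotation vector about the tool's x, y, z in units of 360 degrees (1.0 is 360 degrees). In form: dx dy dz ax ay az; .... A call has 1 to 10 rows; each row shifts and turns the commanded pose from where the row before left it, along the tool's axes as they then stand; what a row does not reach is not made up. A row lasts 1/12 s, in which the tool goes at most 41.7 mm and 7.16 degrees, less where a joint would pass 70% of its speed; a pose out of reach is approached as far as the arm can. A call with a number of a shift or a turn outside -1 to 1 is refused whole. A call with a gripper value outside its range is refused whole. "gripper" is the gripper command: -1 is shut, 1 is fully open, values between are in proportion, set as the call begins (left out, the last holds). The fingers move at their own pace and stop on an object; the grip force is fixed at half the most. Time passes only in rows, so rows that do not move let the fingers close. It gives the time, the measured TCP pose, the force, the opening and the grip force at its end, in the units of the state.
- bot.read_state(): the state, without advancing time (a new reading comes with each control period).
- capture(name): name is "side" or "top" or "wrist"; returns the picture (420x560x3 uint8, red, green, blue); there is no depth.
- camera_model(name): a dict with "vertical_fov" (degrees; the focal length in pixels is half the picture's height over the tangent of half this angle, whatever the lens; pixels are square), "cx", "cy" (the principal point, pixels), "position" and "rotation" of the camera in the world; the wrist camera has in their place "hand_eye" (4x4, takes a point from camera to tool coordinates, whose origin is the TCP and whose axes are the flange's). Camera axes: x right, y down, z forward; pixel columns grow to the right and rows downward; lengths in m; the calibration is good to about 2 mm. A picture is of the moment at which its call begins: read the wrist's pose just before it. camera_model takes no time and is no camera call.
- bot.hand_in(): hands the job in; it is judged then, once.
The state is a dict: "time_s": time; "joint_positions": joint angles; "qvel": joint speeds; "tau": joint torques, N m; "position": TCP position; "tcp_rot": TCP orientation; "force": force on the tool from outside, world axes, zero at the start; "moment": the same for the moment, N m; "opening": opening from 0.0 (shut) to 1.0 (fully open); "grasp_force": force on a finger pad.
Only numpy, scipy, OpenCV 4.12 (cv2) and the standard library are available. Lean on these libraries where they do the work, as an engineer would, in place of code of your own. Each camera call takes 0.05 s, during which the arm holds its last target. There are 200 camera calls.

## Working session

There is one attempt and no reset: what is moved stays moved. The work goes in short steps, Python scripts to look and compute and a tool call to move; the robot and the scene stay as the last step left them, time stands still between calls to the robot, and variables do not carry over. Pictures are saved under pics/ and viewed, at most 10 in all, crops included, and the job is handed in when it is done.

Besides the shell and the picture viewer there is one more tool, called after ">>>" by a JSON object that holds its "name" and its "arguments", one argument or row to a line. apply_moves: Moves the arm, as the interface text tells. Its arguments: {"type":"object","properties":{"plan":{"type":"string"},"gripper":{"type":"number"}},"required":["plan"]}

```bash
mkdir -p pics; ls; python3 - <<'E'
from rig import bot,capture,camera_model
import cv2,numpy as np
np.set_printoptions(precision=4,suppress=True)
for n in("side","top","wrist"):
    m=camera_model(n);print(n,m)
a=capture("side");b=capture("top")
cv2.imwrite("pics/side0.png",a[:,:,::-1]);cv2.imwrite("pics/top0.png",b[:,:,::-1])
print(bot.read_state()["tcp_rot"],bot.hold_point_z)
E
```

```text
pics
side {'vertical_fov': 46.76075774497276, 'cx': 287.09446266966006, 'cy': 199.58140390638906, 'position': array([-0.0446,  0.9845,  1.1725]), 'rotation': array([[-0.8661, -0.3342,  0.3717],
       [-0.4997,  0.5943, -0.6301],
       [-0.0103, -0.7315, -0.6817]])}
top {'vertical_fov': 57.336633793610254, 'cx': 279.11450441095076, 'cy': 220.29657155756453, 'position': array([ 0.4563, -0.0055,  1.1025]), 'rotation': array([[-0.0186, -0.9959,  0.0883],
       [-0.9998,  0.0181, -0.0068],
       [ 0.0052, -0.0884, -0.9961]])}
wrist {'vertical_fov': 70.16695563342248, 'cx': 281.62406464526003, 'cy': 210.01930610962356, 'hand_eye': array([[-0.0001, -0.9539, -0.3002,  0.0831],
       [ 1.    , -0.0001,  0.    ,  0.0009],
       [-0.    , -0.3002,  0.9539, -0.194 ],
       [ 0.    ,  0.    ,  0.    ,  1.    ]])}
[[ 0.9036  0.4285 -0.0005]
 [ 0.4285 -0.9036  0.0019]
 [ 0.0003 -0.002  -1.    ]] -0.0187
```

View pics/side0.png

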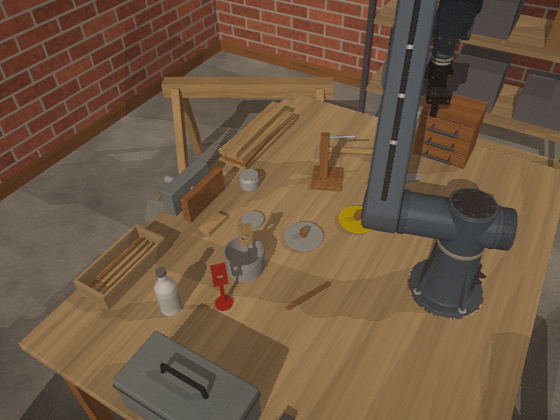

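View pics/top0.png

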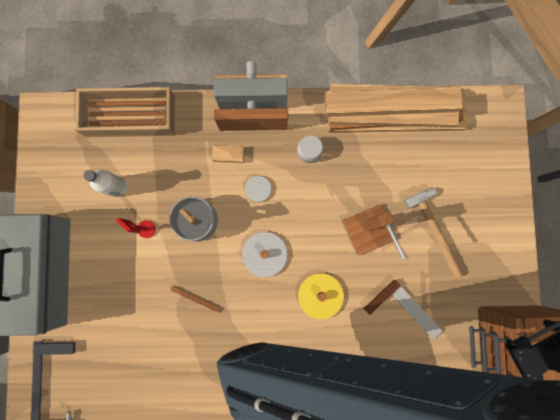

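The side and top views show the pot with the stirrer at about (193,219) in the top view. The real lid is at (265,254), the yellow lid at (321,296), the stand at (372,228) with its peg ending near (405,257), and the red stirrer at (147,229).

```bash
python3 - <<'E'
import cv2,numpy as np
a=cv2.imread("pics/side0.png");b=cv2.imread("pics/top0.png")
def c(im,x,y,w=100,h=75):
    o=cv2.resize(im[y:y+h,x:x+w],(400,300),interpolation=cv2.INTER_CUBIC)
    for i in range(0,w,10): cv2.putText(o,str(x+i) if i%20==0 else "|",(i*4,8),0,.3,(255,255,0),1)
    for i in range(10,h,10): cv2.putText(o,str(y+i),(0,i*4+3),0,.3,(255,255,0),1)
    return o
o=np.vstack([np.hstack([c(b,150,185),c(b,325,195)]),np.hstack([c(a,200,215),c(a,295,120)])])
cv2.imwrite("pics/c1.png",o)
E
```

```text
(no output)
```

View pics/c1.png

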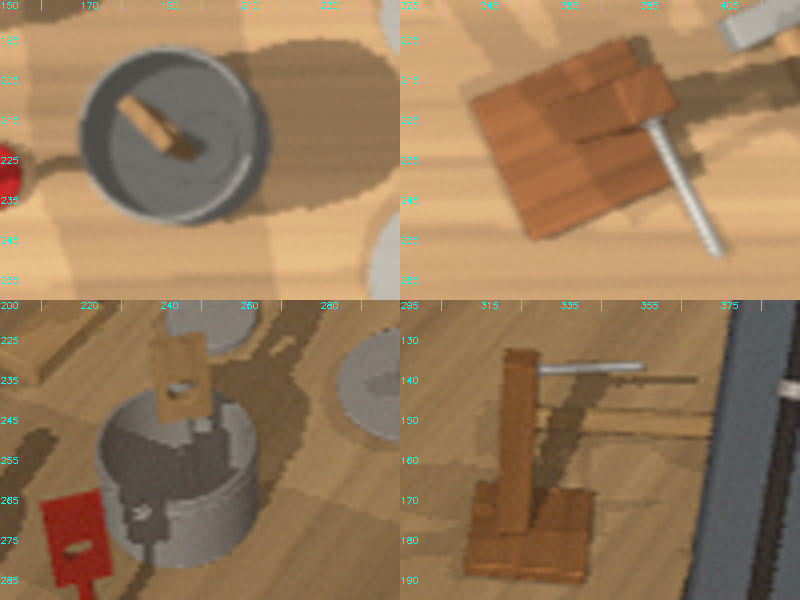

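```bash
cat > h.py <<'E'
import numpy as np
from rig import bot,capture,camera_model
np.set_printoptions(precision=4,suppress=True)
def ray(n,u,v,st=None):
    m=camera_model(n);f=210/np.tan(np.radians(m["vertical_fov"]/2))
    d=np.array([(u-m["cx"])/f,(v-m["cy"])/f,1])
    if n=="wrist":
        st=st or bot.read_state();R=np.array(st["tcp_rot"]);H=m["hand_eye"]
        return R@H[:3,3]+np.array(st["position"]),R@H[:3,:3]@d
    return np.array(m["position"]),np.array(m["rotation"])@d
def atz(n,u,v,z,st=None):
    p,d=ray(n,u,v,st);return p+d*(z-p[2])/d[2]
def tri(*obs):
    A=0;b=0
    for o in obs:
        p,d=ray(*o);d=d/np.linalg.norm(d);P=np.eye(3)-np.outer(d,d);A=A+P;b=b+P@p
    return np.linalg.solve(A,b)
E
python3 - <<'E'
from h import *
print("rim",atz("top",192.5,218.8,.075))
print("lid",atz("top",265,254.5,.013),"knob",atz("top",264.2,254,.041))
print("headtop",atz("top",186.8,216,.177),"ends",atz("top",181,211.5,.177),atz("top",193,221.2,.177))
print("eye side",atz("side",245,237,.129), [atz("side",u,v,z) for u,v,z in((238.2,225,.177),(251.2,223.2,.177),(253,243.7,.097),(240,245.7,.097))])
print("root",atz("top",388.7,225.5,.19),atz("side",329.5,137.7,.19),tri(("top",388.7,225.5),("side",329.5,137.7)))
print("tip",atz("top",404,258.5,.2025),atz("side",355.5,136.5,.2025),tri(("top",404,258.5),("side",355.5,136.5)))
print("base corners",[atz("top",u,v,.015) for u,v in((343,220.5),(360,254.5),(382,204.5))])
E
```

```text
rim [0.5556 0.2198 0.075 ]
lid [0.4566 0.0288 0.013 ] knob [0.458  0.0301 0.041 ]
headtop [0.5528 0.2113 0.177 ] ends [0.564  0.2253 0.177 ] [0.5399 0.1963 0.177 ]
eye side [0.5514 0.2186 0.129 ] [array([0.5666, 0.2247, 0.177 ]), array([0.5382, 0.2005, 0.177 ]), array([0.534 , 0.2059, 0.097 ]), array([0.5632, 0.2314, 0.097 ])]
root [ 0.52   -0.2729  0.19  ] [ 0.5199 -0.2648  0.19  ] [ 0.522  -0.2738  0.1837]
tip [ 0.4412 -0.3016  0.2025] [ 0.4388 -0.2981  0.2025] [ 0.4409 -0.303   0.1987]
base corners [array([ 0.5488, -0.1946,  0.015 ]), array([ 0.4516, -0.2394,  0.015 ]), array([ 0.5926, -0.3076,  0.015 ])]
```

```bash
cat >> h.py <<'E'
def go(p,yaw=None,s=.7):
    st=bot.read_state();R=np.array(st["tcp_rot"]);d=R.T@(np.array(p)-st["position"])/.05
    n=int(np.ceil(np.linalg.norm(d)/s)) or 1
    print("t",round(st["time_s"],2),"pos",np.array(st["position"]),"units",d,"rows",n,"each",d/n)
    if yaw is not None:
        y0=np.degrees(np.arctan2(R[1,1],R[0,1]));w=(yaw-y0+180)%360-180
        k=int(np.ceil(abs(w)/6.5)) or 1
        print("yaw0",y0,"turn az",-w/360,"rows",k,"each",-w/360/k)
    print("tilt ax,ay to level:",np.cross([0,0,1],R.T@[0,0,-1])[:2]/2/np.pi)
E
python3 -c "
from h import *
go((.268,-.565,.32)); go((.553,.214,.19),-49)"
```

```text
t 0.1 pos [ 0.2676 -0.564   0.1892] units [-0.0007  0.0161 -2.6151] rows 4 each [-0.0002  0.004  -0.6538]
tilt ax,ay to level: [-0.0003 -0.0001]
t 0.1 pos [ 0.2676 -0.564   0.1892] units [ 11.8243 -11.6138   0.0118] rows 24 each [ 0.4927 -0.4839  0.0005]
yaw0 -64.6289663007697 turn az -0.04341379527991589 rows 3 each -0.014471265093305296
tilt ax,ay to level: [-0.0003 -0.0001]
```

>>> {"name": "apply_moves", "arguments": {
  "plan": "0 0 -0.7 0 0 0;0 0 -0.7 0 0 0;0 0 -0.7 0 0 0;0 0 -0.6 0 0 0"
}}

```text
time_s: 0.43
position: [0.2679, -0.5647, 0.3269]
tcp_rot: [[0.904, 0.428, 0.0], [0.428, -0.904, -0.0], [-0.0, 0.0, -1.0]]
force: [-0.7, -0.7, -0.2]
opening: 0.999
grasp_force: 0.0
```

>>> {"name": "apply_moves", "arguments": {
  "plan": "0.49 -0.48 0 0 0 0;0.49 -0.48 0 0 0 0;0.49 -0.48 0 0 0 0;0.49 -0.48 0 0 0 0;0.49 -0.48 0 0 0 0;0.49 -0.48 0 0 0 0;0.49 -0.48 0 0 0 0;0.49 -0.48 0 0 0 0;0.49 -0.48 0 0 0 0;0.49 -0.48 0 0 0 0"
}}

```text
time_s: 1.27
position: [0.3863, -0.241, 0.3248]
tcp_rot: [[0.904, 0.428, -0.0], [0.428, -0.904, 0.001], [-0.0, -0.001, -1.0]]
force: [0.2, 0.2, 0.2]
opening: 1.0
grasp_force: 0.0
```

>>> {"name": "apply_moves", "arguments": {
  "plan": "0.49 -0.48 0 0 0 0;0.49 -0.48 0 0 0 0;0.49 -0.48 0 0 0 0;0.49 -0.48 0 0 0 0;0.49 -0.48 0 0 0 0;0.49 -0.48 0 0 0 0;0.49 -0.48 0 0 0 0;0.49 -0.48 0 0 0 0;0.49 -0.48 0 0 0 0;0.49 -0.48 0 0 0 0"
}}

```text
time_s: 2.1
position: [0.5048, 0.0808, 0.3248]
tcp_rot: [[0.903, 0.429, -0.001], [0.429, -0.903, -0.0], [-0.001, -0.0, -1.0]]
force: [0.9, -0.5, 0.9]
opening: 1.003
grasp_force: 0.0
```

>>> {"name": "apply_moves", "arguments": {
  "plan": "0.49 -0.48 0 0 0 0;0.49 -0.48 0 0 0 0;0.49 -0.48 0 0 0 0;0.49 -0.48 0 0 0 0;0 0 0 0 0 -0.0145;0 0 0 0 0 -0.0145;0 0 0 0 0 -0.0145;0 0 0 0 0 0;0 0 0 0 0 0"
}}

```text
time_s: 2.85
position: [0.552, 0.2077, 0.3246]
tcp_rot: [[0.756, 0.655, -0.001], [0.655, -0.756, -0.0], [-0.001, -0.001, -1.0]]
force: [-0.4, 0.3, -0.3]
opening: 0.999
grasp_force: 0.0
```

```bash
python3 - <<'E'
from h import *
import cv2
go((.553,.214,.327),-49)
w=capture("wrist");cv2.imwrite("pics/w1.png",w[:,:,::-1])
E
```

```text
t 2.85 pos [0.552  0.2077 0.3246] units [ 0.098  -0.0819 -0.0472] rows 1 each [ 0.098  -0.0819 -0.0472]
yaw0 -49.09568772417002 turn az -0.00026579923380565 rows 1 each -0.00026579923380565
tilt ax,ay to level: [-0.0001  0.0002]
```

View pics/w1.png

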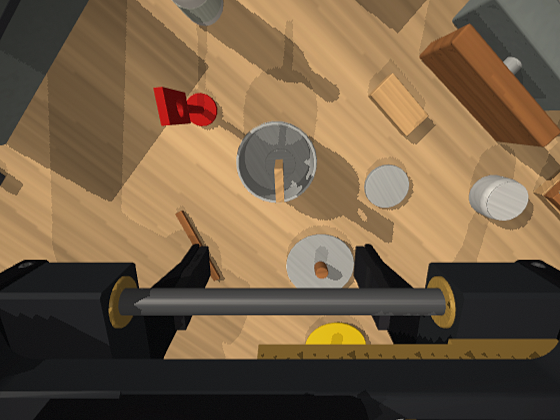

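The wrist view shows the pot mouth centred near (276,162) and the stirrer head edge-on at about (279,182). The head's thickness already runs along the closing line. I'll enlarge it.

```bash
python3 - <<'E'
import cv2
w=cv2.imread("pics/w1.png");o=cv2.resize(w[115:215,225:335],(770,700)[:2],interpolation=cv2.INTER_CUBIC)
o=cv2.resize(o,(660,600))
for i in range(0,110,10):cv2.putText(o,str(225+i),(i*6,10),0,.35,(255,255,0),1)
for i in range(0,100,10):cv2.putText(o,str(115+i),(0,i*6+4),0,.35,(255,255,0),1)
cv2.imwrite("pics/w1c.png",o)
E
```

```text
(no output)
```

View pics/w1c.png

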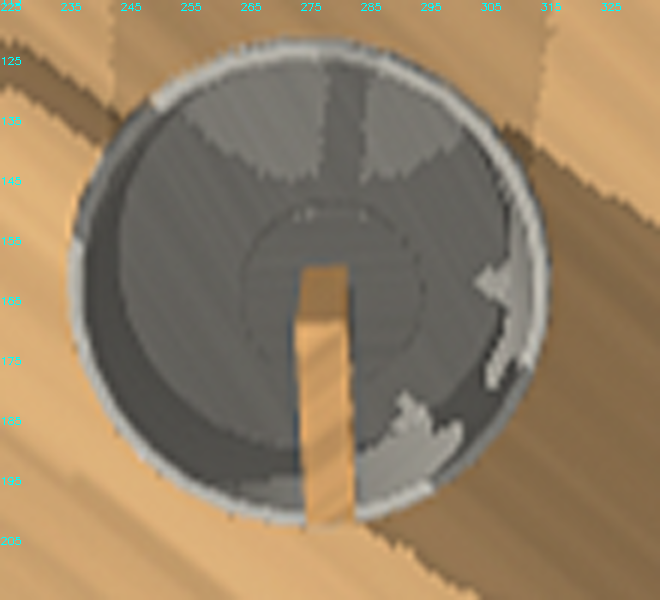

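```bash
python3 - <<'E'
from h import *
P=[atz("wrist",u,v,.177) for u,v in((274.2,168.3),(283.2,168.3),(284,202),(276,202.3))]
print(P,"c",np.mean(P,0));e=P[2]+P[3]-P[0]-P[1];print("width yaw",np.degrees(np.arctan2(e[1],e[0])),np.linalg.norm(e)/2)
print("foot",atz("wrist",280.3,162.8,.013),"rim",atz("wrist",276.5,161.8,.075))
L=atz("wrist",320,262,.013);K=atz("wrist",321.5,265.5,.041);print("lid",L,K)
c=np.mean(P,0);yaw=np.degrees(np.arctan2(e[1],e[0]))
go((c[0],c[1],.324),yaw+90)
E
```

```text
[array([0.5662, 0.23  , 0.177 ]), array([0.573 , 0.2222, 0.177 ]), array([0.5432, 0.1951, 0.177 ]), array([0.5367, 0.202 , 0.177 ])] c [0.5548 0.2123 0.177 ]
width yaw -137.08623739363728 0.04043634353650106
foot [0.5564 0.2134 0.013 ] rim [0.5611 0.2244 0.075 ]
lid [0.4645 0.0355 0.013 ] [0.4696 0.0413 0.041 ]
t 2.9 pos [0.5521 0.2076 0.3248] units [ 0.1035 -0.036   0.0162] rows 1 each [ 0.1035 -0.036   0.0162]
yaw0 -49.09979004495296 turn az -0.005593201809210215 rows 1 each -0.005593201809210215
tilt ax,ay to level: [-0.0001  0.0001]
```

>>> {"name": "apply_moves", "arguments": {
  "plan": "0.1 -0.036 0 0 0 -0.0056;0 0 0.5 0 0 0;0 0 0.5 0 0 0;0 0 0.5 0 0 0;0 0 0.5 0 0 0;0 0 0.5 0 0 0;0 0 0.5 0 0 0;0 0 0.3 0 0 0;0 0 0.23 0 0 0;0 0 0 0 0 0"
}}

```text
time_s: 3.73
position: [0.5528, 0.2116, 0.1458]
tcp_rot: [[0.732, 0.681, -0.006], [0.681, -0.732, -0.001], [-0.005, -0.003, -1.0]]
force: [-0.7, -0.2, -0.5]
opening: 0.999
grasp_force: 0.0
```

>>> {"name": "apply_moves", "arguments": {
  "plan": "0 0 0 0 0 0;0 0 0 0 0 0;0 0 0 0 0 0;0 0 0 0 0 0;0 0 0 0 0 0;0 0 0 0 0 0;0 0 0 0 0 0;0 0 0 0 0 0",
  "gripper": -1
}}

```text
time_s: 4.4
position: [0.5549, 0.2124, 0.1488]
tcp_rot: [[0.731, 0.683, 0.0], [0.683, -0.731, 0.0], [0.0, 0.0, -1.0]]
force: [-0.5, 0.0, -0.1]
opening: 0.478
grasp_force: 0.0
```

>>> {"name": "apply_moves", "arguments": {
  "plan": "0 0 0 0 0 0;0 0 0 0 0 0;0 0 0 0 0 0;0 0 0 0 0 0;0 0 0 0 0 0;0 0 0 0 0 0;0 0 0 0 0 0;0 0 0 0 0 0;0 0 0 0 0 0;0 0 0 0 0 0"
}}

```text
time_s: 5.23
position: [0.5549, 0.2123, 0.1487]
tcp_rot: [[0.731, 0.683, 0.0], [0.683, -0.731, 0.0], [0.0, -0.0, -1.0]]
force: [0.9, -0.6, 0.5]
opening: 0.009
grasp_force: 0.0
```

```bash
python3 - <<'E'
from h import *
import cv2
a=capture("side");w=capture("wrist")
A=cv2.resize(a[180:300,170:300],(520,480),interpolation=cv2.INTER_CUBIC)
o=np.zeros((480,800,3),np.uint8);o[:,:520]=A;o[:420,520:]=w[:,150:430]
cv2.imwrite("pics/g1.png",o[:,:,::-1])
E
```

```text
(no output)
```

View pics/g1.png

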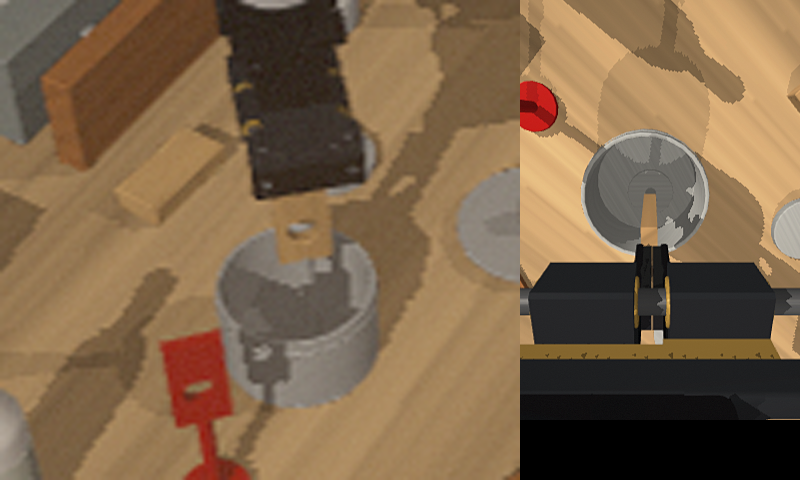

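The picture leaves it unclear whether the head is between the fingers. The opening reads shut, so I'll project the expected points to check.

```bash
python3 - <<'E'
from h import *
import cv2
def proj(n,p):
    m=camera_model(n);f=210/np.tan(np.radians(m["vertical_fov"]/2))
    if n=="wrist":
        st=bot.read_state();R=np.array(st["tcp_rot"]);H=m["hand_eye"];q=H[:3,:3].T@(R.T@(np.array(p)-st["position"])-H[:3,3])
    else:q=np.array(m["rotation"]).T@(np.array(p)-m["position"])
    return np.array([m["cx"]+f*q[0]/q[2],m["cy"]+f*q[1]/q[2]])
st=bot.read_state();print(st["position"],st["opening"],st["grasp_force"])
x=np.array([.731,.683,0]);c=np.array([.5548,.2123,0])
for z in(.177,.149,.129,.097):
  for k in(-.02,0,.02):
    p=c+x*k+[0,0,z];s=proj("side",p);w=proj("wrist",p);print(z,k,"side crop",(s-[170,180])*4,"wrist",w+[370,0])
a=capture("side");b=capture("top")
A=cv2.resize(a[210:260,225:275],(600,600),interpolation=cv2.INTER_CUBIC)
w=capture("wrist");B=cv2.resize(w[180:360,250:310],(200,600),interpolation=cv2.INTER_CUBIC)
cv2.imwrite("pics/g2.png",np.hstack([A,B])[:,:,::-1])
E
```

```text
[0.5549 0.2123 0.1487] 0.00453238683119039 0.0
0.177 -0.02 side crop [323.8243 170.2083] wrist [650.1014 286.6736]
0.177 0 side crop [296.2131 174.9426] wrist [650.042  257.9872]
0.177 0.02 side crop [268.4755 179.6986] wrist [649.9786 227.3528]
0.149 -0.02 side crop [326.1789 197.1841] wrist [650.299  265.5221]
0.149 0 side crop [298.9477 201.915 ] wrist [650.2529 239.8854]
0.149 0.02 side crop [271.5933 206.6673] wrist [650.204  212.7361]
0.129 -0.02 side crop [327.8222 216.0097] wrist [650.4127 253.3617]
0.129 0 side crop [300.8559 220.7373] wrist [650.3734 229.5445]
0.129 0.02 side crop [273.7689 225.486 ] wrist [650.3319 204.4426]
0.097 -0.02 side crop [330.387  245.3922] wrist [650.5605 237.5443]
0.097 0 side crop [303.8341 250.1129] wrist [650.5292 216.1656]
0.097 0.02 side crop [277.1642 254.8544] wrist [650.4965 193.7726]
```

View pics/g2.png

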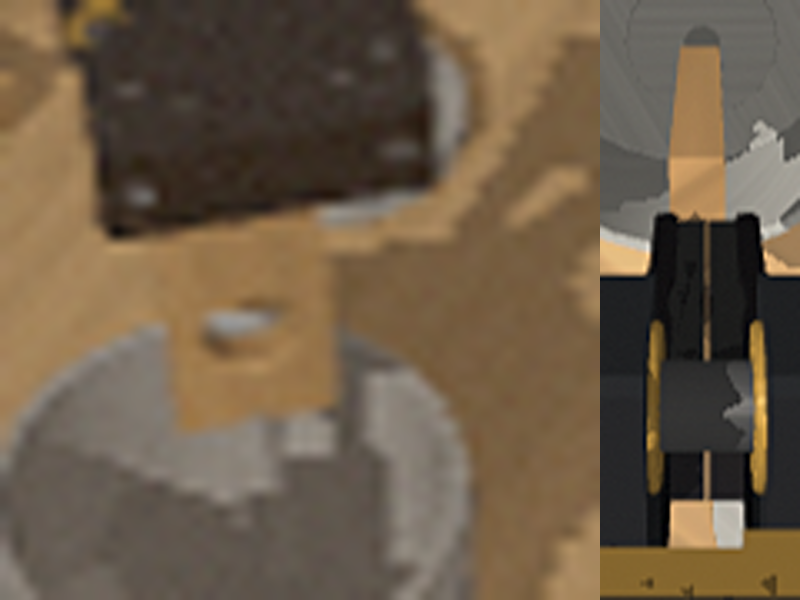

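The wrist view shows the fingertips ending at the level of the head's top, with the closed fingers covering part of its top face. So the fingers shut just above the head, and their ends sit about 30 mm short of the reported TCP. I'll reopen, go 28 mm lower and close again.

>>> {"name": "apply_moves", "arguments": {
  "plan": "0 0 0 0 0 0;0 0 0 0 0 0;0 0 0 0 0 0;0 0 0 0 0 0;0 0 0 0 0 0;0 0 0 0 0 0;0 0 0 0 0 0",
  "gripper": -0.2
}}

```text
time_s: 6.07
position: [0.5549, 0.2124, 0.1487]
tcp_rot: [[0.731, 0.683, 0.0], [0.683, -0.731, 0.0], [0.0, 0.0, -1.0]]
force: [-0.0, -0.3, 1.0]
opening: 0.381
grasp_force: 0.0
```

>>> {"name": "apply_moves", "arguments": {
  "plan": "0 0 0.1 0 0 0;0 0 0.1 0 0 0;0 0 0.1 0 0 0;0 0 0.1 0 0 0;0 0 0.1 0 0 0;0 0 0.06 0 0 0;0 0 0 0 0 0"
}}

```text
time_s: 6.65
position: [0.5542, 0.2122, 0.1195]
tcp_rot: [[0.731, 0.683, -0.002], [0.683, -0.731, -0.0], [-0.002, -0.001, -1.0]]
force: [0.3, -0.1, -0.2]
opening: 0.402
grasp_force: 0.0
```

>>> {"name": "apply_moves", "arguments": {
  "plan": "0 0 0 0 0 0;0 0 0 0 0 0;0 0 0 0 0 0;0 0 0 0 0 0;0 0 0 0 0 0;0 0 0 0 0 0;0 0 0 0 0 0;0 0 0 0 0 0;0 0 0 0 0 0",
  "gripper": -1
}}

```text
time_s: 7.4
position: [0.5549, 0.2124, 0.1208]
tcp_rot: [[0.731, 0.683, 0.0], [0.683, -0.731, 0.0], [0.0, -0.0, -1.0]]
force: [-0.2, 0.8, 0.3]
opening: 0.112
grasp_force: 30.0
```

>>> {"name": "apply_moves", "arguments": {
  "plan": "0 0 -0.2 0 0 0;0 0 -0.4 0 0 0;0 0 -0.5 0 0 0;0 0 -0.5 0 0 0;0 0 -0.5 0 0 0;0 0 -0.5 0 0 0;0 0 -0.5 0 0 0;0 0 -0.5 0 0 0;0 0 -0.5 0 0 0;0 0 -0.2 0 0 0"
}}

```text
time_s: 8.23
position: [0.5564, 0.2126, 0.34]
tcp_rot: [[0.731, 0.683, 0.007], [0.683, -0.731, 0.001], [0.006, 0.004, -1.0]]
force: [0.3, 0.7, -2.4]
opening: 0.116
grasp_force: 30.0
```

```bash
python3 -c "
from h import *
st=bot.read_state();print(st['opening'],st['grasp_force'],st['force'])
go((.39,-.31,.335),-157,.5)"
```

```text
0.11620313996500647 29.966840771958232 [ 0.2844  0.7254 -2.3757]
t 8.23 pos [0.5564 0.2126 0.34  ] units [-9.5667  5.366   0.0651] rows 22 each [-0.4349  0.2439  0.003 ]
yaw0 -46.95172264836899 turn az 0.3056896593100861 rows 17 each 0.017981744665299185
tilt ax,ay to level: [ 0.0006 -0.0009]
```

>>> {"name": "apply_moves", "arguments": {
  "plan": "-0.3 0.17 0 0 0 0;-0.44 0.25 0 0 0 0;-0.44 0.25 0 0 0 0;-0.44 0.25 0 0 0 0;-0.44 0.25 0 0 0 0;-0.44 0.25 0 0 0 0;-0.44 0.25 0 0 0 0;-0.44 0.25 0 0 0 0;-0.44 0.25 0 0 0 0;-0.44 0.25 0 0 0 0"
}}

```text
time_s: 9.07
position: [0.4805, -0.0224, 0.335]
tcp_rot: [[0.731, 0.683, -0.002], [0.683, -0.731, 0.0], [-0.001, -0.001, -1.0]]
force: [-0.1, 0.3, -2.1]
opening: 0.112
grasp_force: 30.0
```

>>> {"name": "apply_moves", "arguments": {
  "plan": "-0.44 0.25 0 0 0 0;-0.44 0.25 0 0 0 0;-0.44 0.25 0 0 0 0;-0.44 0.25 0 0 0 0;-0.44 0.25 0 0 0 0;-0.44 0.25 0 0 0 0;-0.44 0.25 0 0 0 0;-0.44 0.25 0 0 0 0;-0.44 0.25 0 0 0 0;-0.44 0.25 0 0 0 0"
}}

```text
time_s: 9.9
position: [0.4053, -0.2636, 0.335]
tcp_rot: [[0.731, 0.682, -0.001], [0.682, -0.731, 0.001], [-0.0, -0.002, -1.0]]
force: [0.1, 1.0, -2.7]
opening: 0.117
grasp_force: 30.0
```

>>> {"name": "apply_moves", "arguments": {
  "plan": "-0.44 0.25 0 0 0 0;-0.4 0.2 0 0 0 0;0 0 0 0 0 0.012;0 0 0 0 0 0.018;0 0 0 0 0 0.018;0 0 0 0 0 0.018;0 0 0 0 0 0.018;0 0 0 0 0 0.018;0 0 0 0 0 0.018;0 0 0 0 0 0.018"
}}

```text
time_s: 10.73
position: [0.3905, -0.3076, 0.3349]
tcp_rot: [[0.993, -0.121, -0.001], [-0.121, -0.993, 0.001], [-0.001, -0.001, -1.0]]
force: [0.3, -0.2, -2.5]
opening: 0.111
grasp_force: 30.0
```

>>> {"name": "apply_moves", "arguments": {
  "plan": "0 0 0 0 0 0.018;0 0 0 0 0 0.018;0 0 0 0 0 0.018;0 0 0 0 0 0.018;0 0 0 0 0 0.018;0 0 0 0 0 0.018;0 0 0 0 0 0.018;0 0 0 0 0 0.018;0 0 0 0 0 0.018;0 0 0 0 0 0.006"
}}

```text
time_s: 11.57
position: [0.3905, -0.3076, 0.3349]
tcp_rot: [[0.385, -0.923, -0.001], [-0.923, -0.385, 0.001], [-0.002, 0.001, -1.0]]
force: [0.1, -0.1, -1.9]
opening: 0.114
grasp_force: 30.0
```

>>> {"name": "apply_moves", "arguments": {
  "plan": "0 0 0 0 0 0;0 0 0 0 0 0"
}}

```text
time_s: 11.73
position: [0.3907, -0.3077, 0.3351]
tcp_rot: [[0.39, -0.921, -0.001], [-0.921, -0.39, 0.001], [-0.001, 0.0, -1.0]]
force: [0.8, -0.2, -1.6]
opening: 0.111
grasp_force: 30.0
```

```bash
python3 - <<'E'
from h import *
import cv2
go((.39,-.31,.335),-157)
w=capture("wrist")
cv2.imwrite("pics/w2.png",w[:,:,::-1])
E
```

```text
t 11.73 pos [ 0.3907 -0.3077  0.3351] units [0.0371 0.0302 0.0019] rows 1 each [0.0371 0.0302 0.0019]
yaw0 -157.0445722793788 turn az -0.0001238118871633276 rows 1 each -0.0001238118871633276
tilt ax,ay to level: [0.0001 0.0002]
```

View pics/w2.png

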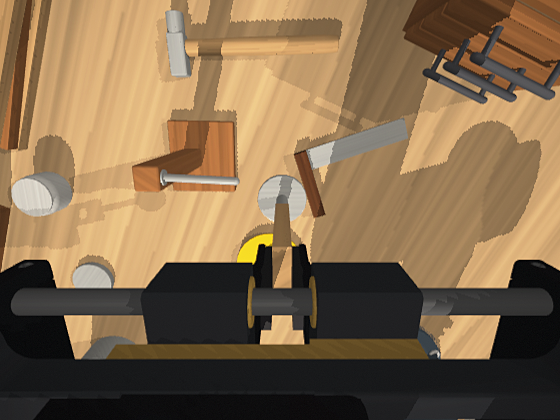

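The stirrer hangs straight in the grip, with its foot at (282,198). The peg runs from about (163,178) to its tip at (238,181). I'll get the peg axis numerically.

```bash
python3 - <<'E'
from h import *
import cv2
w=cv2.imread("pics/w2.png").astype(int)
r=w[165:195,150:250];sat=r.max(2)-r.min(2);m=((sat<35)&(r.max(2)>90)).astype(np.uint8)
n,l,s,c=cv2.connectedComponentsWithStats(m);k=1+np.argmax(s[1:,4]);print(s[k],c[k])
ys,xs=np.where(l==k);ys+=165;xs+=150
for x in range(xs.min(),xs.max()+1,6):print(x,ys[xs==x].min(),ys[xs==x].max(),end="; ")
a,b=np.polyfit(xs[(xs>170)&(xs<230)],ys[(xs>170)&(xs<230)],1);print("\nline",a,b)
u=xs.max()+.5;T=atz("wrist",u,a*u+b,.2025);u0=xs.min();Rt=atz("wrist",u0,a*u0+b,.191)
print(u0,u,"root",Rt,"end",T,"len",np.linalg.norm((T-Rt)[:2]),"yaw",np.degrees(np.arctan2(*(Rt-T)[[1,0]])))
for p in((168,122),(235,122),(237,190)):print(atz("wrist",*p,.015))
E
```

```text
[ 10   4  79  17 644] [45.9953 13.6242]
160 172 180; 166 171 183; 172 174 181; 178 174 181; 184 174 181; 190 175 182; 196 176 182; 202 176 182; 208 176 183; 214 176 183; 220 177 183; 226 177 184; 232 177 184; 238 179 183; 
line 0.05610843082074792 167.63515205236544
160 238.5 root [ 0.5259 -0.2695  0.191 ] end [ 0.4407 -0.3026  0.2025] len 0.09133217895022672 yaw 21.23576522708101
[ 0.5921 -0.3031  0.015 ]
[ 0.4904 -0.3461  0.015 ]
[ 0.4472 -0.2394  0.015 ]
```

>>> {"name": "apply_moves", "arguments": {
  "plan": "0.27 0 0.3 0 0 0;0 0 0.4 0 0 0;0 0 0.4 0 0 0;0 0 0.4 0 0 0;0 0 0.4 0 0 0;0 0 0.4 0 0 0;0 0 0.3 0 0 0;0 0 0.22 0 0 0;0 0 0 0 0 0;0 0 0 0 0 0"
}}

```text
time_s: 12.62
position: [0.3961, -0.3203, 0.1942]
tcp_rot: [[0.389, -0.921, -0.001], [-0.921, -0.389, 0.001], [-0.001, 0.0, -1.0]]
force: [-0.0, 0.7, -2.0]
opening: 0.11
grasp_force: 30.0
```

```bash
python3 - <<'E'
from h import *
import cv2
go((.3958,-.3203,.194))
w=capture("wrist")
s=capture("side")[90:210,285:405]
o=np.zeros((420,800,3),np.uint8);o[:,:380]=w[:,60:440];o[:,380:]=cv2.resize(s,(420,420),interpolation=cv2.INTER_CUBIC)
cv2.imwrite("pics/w3.png",o[:,:,::-1]);cv2.imwrite("pics/w3f.png",w[:,:,::-1])
E
```

```text
t 12.62 pos [ 0.3961 -0.3203  0.1942] units [-0.0023  0.005   0.0049] rows 1 each [-0.0023  0.005   0.0049]
tilt ax,ay to level: [0.0001 0.0002]
```

View pics/w3.png

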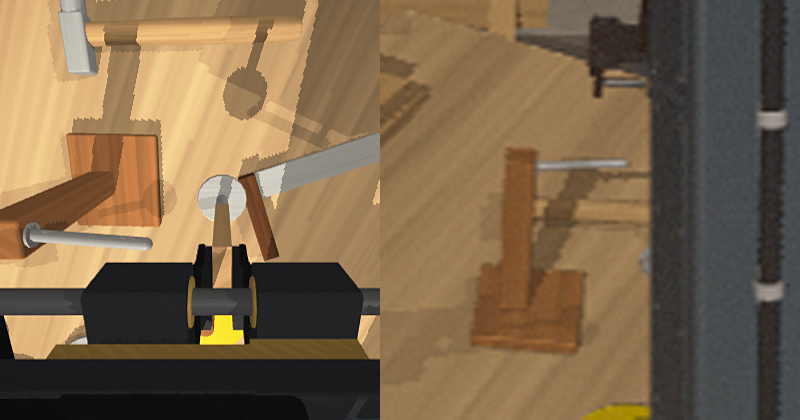

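Up close, the wrist view shows the peg tip at about (212,244) and its collar at (95,236). Next I'll get the lateral offset to the eye from these.

```bash
python3 - <<'E'
from h import *
import cv2
w=cv2.imread("pics/w3f.png").astype(int)
r=w[215:262,85:225];sat=r.max(2)-r.min(2);m=((sat<35)&(r.max(2)>90)).astype(np.uint8)
n,l,s,c=cv2.connectedComponentsWithStats(m);k=1+np.argmax(s[1:,4])
ys,xs=np.where(l==k);ys+=215;xs+=85;print(xs.min(),xs.max())
for x in range(xs.min(),xs.max()+1,10):print(x,ys[xs==x].min(),ys[xs==x].max(),end="; ")
q=(xs>115)&(xs<xs.max()-8);a,b=np.polyfit(xs[q],ys[q],1);print("\n",a,b)
st=bot.read_state();R=np.array(st["tcp_rot"])
for u,z in((xs.max()+.5,.2025),(xs.max()-50,.1975),(110,.1915)):
    p=atz("wrist",u,a*u+b,z);print(p,"tool",R.T@(p-st["position"]))
E
```

```text
85 212
85 226 245; 95 222 242; 105 230 242; 115 230 242; 125 232 243; 135 232 244; 145 233 244; 155 234 245; 165 235 246; 175 235 247; 185 236 248; 195 238 248; 205 238 249; 
 0.07870438943829067 227.39244687604824
[ 0.4406 -0.3034  0.2025] tool [ 0.0006 -0.0473 -0.007 ]
[ 0.4742 -0.29    0.1975] tool [ 0.0014 -0.0834 -0.002 ]
[ 0.5106 -0.2753  0.1915] tool [ 0.002  -0.1227  0.004 ]
```

>>> {"name": "apply_moves", "arguments": {
  "plan": "0.02 -0.2 0 0 0 0;0 -0.2 0 0 0 0;0 -0.2 0 0 0 0;0 -0.2 0 0 0 0;0 -0.2 0.01 0 0 0;0 -0.15 0.02 0 0 0;0 0 0 0 0 0"
}}

```text
time_s: 13.3
position: [0.4514, -0.2982, 0.193]
tcp_rot: [[0.391, -0.92, 0.001], [-0.92, -0.391, 0.0], [0.0, -0.001, -1.0]]
force: [0.3, 0.8, -2.0]
opening: 0.111
grasp_force: 30.0
```

>>> {"name": "apply_moves", "arguments": {
  "plan": "0 -0.15 0.02 0 0 0;0 -0.15 0.02 0 0 0;0 -0.15 0.02 0 0 0;0 -0.15 0.02 0 0 0;0 0 0 0 0 0;0 0 0 0 0 0"
}}

```text
time_s: 13.8
position: [0.4775, -0.2872, 0.189]
tcp_rot: [[0.39, -0.921, -0.0], [-0.921, -0.39, 0.0], [-0.0, 0.0, -1.0]]
force: [-0.0, 0.3, -2.3]
opening: 0.113
grasp_force: 30.0
```

>>> {"name": "apply_moves", "arguments": {
  "plan": "0 0 0.03 0 0 0;0 0 0.03 0 0 0;0 0 0.03 0 0 0;0 0 0 0 0 0;0 0 0 0 0 0"
}}

```text
time_s: 14.22
position: [0.477, -0.2875, 0.1845]
tcp_rot: [[0.389, -0.921, -0.0], [-0.921, -0.389, 0.0], [-0.0, 0.0, -1.0]]
force: [-0.4, 0.4, -1.5]
opening: 0.116
grasp_force: 30.0
```

>>> {"name": "apply_moves", "arguments": {
  "plan": "0 0 0.02 0 0 0;0 0 0 0 0 0;0 0 0 0 0 0"
}}

```text
time_s: 14.47
position: [0.4772, -0.2875, 0.1836]
tcp_rot: [[0.389, -0.921, -0.0], [-0.921, -0.389, 0.0], [-0.0, 0.0, -1.0]]
force: [0.3, -0.5, -1.6]
opening: 0.113
grasp_force: 30.0
```

>>> {"name": "apply_moves", "arguments": {
  "plan": "0 0 0.02 0 0 0;0 0 0 0 0 0;0 0 0 0 0 0"
}}

```text
time_s: 14.72
position: [0.4773, -0.2874, 0.1826]
tcp_rot: [[0.389, -0.921, -0.0], [-0.921, -0.389, 0.0], [-0.0, 0.0, -1.0]]
force: [-0.9, -0.7, -2.8]
opening: 0.112
grasp_force: 30.0
```

>>> {"name": "apply_moves", "arguments": {
  "plan": "0 0 0.02 0 0 0;0 0 0 0 0 0;0 0 0 0 0 0"
}}

```text
time_s: 14.97
position: [0.4774, -0.2875, 0.182]
tcp_rot: [[0.389, -0.921, 0.0], [-0.921, -0.389, -0.0], [0.0, -0.0, -1.0]]
force: [-1.3, 0.7, 0.9]
opening: 0.115
grasp_force: 30.0
```

>>> {"name": "apply_moves", "arguments": {
  "plan": "0 0 0.02 0 0 0;0 0 0 0 0 0;0 0 0 0 0 0"
}}

```text
time_s: 15.22
position: [0.4774, -0.2876, 0.1817]
tcp_rot: [[0.389, -0.921, 0.001], [-0.921, -0.389, -0.001], [0.001, -0.0, -1.0]]
force: [-1.9, 1.0, 5.5]
opening: 0.112
grasp_force: 30.0
```

The hole's edge now rests on the peg, since the force has changed sign. Next: ease off and let go.

>>> {"name": "apply_moves", "arguments": {
  "plan": "0 0 -0.015 0 0 0;0 0 0 0 0 0"
}}

```text
time_s: 15.38
position: [0.4774, -0.2876, 0.1819]
tcp_rot: [[0.389, -0.921, 0.0], [-0.921, -0.389, -0.0], [0.001, -0.0, -1.0]]
force: [-0.6, 1.3, 2.6]
opening: 0.113
grasp_force: 30.0
```

>>> {"name": "apply_moves", "arguments": {
  "plan": "0 0 0 0 0 0;0 0 0 0 0 0;0 0 0 0 0 0;0 0 0 0 0 0;0 0 0 0 0 0;0 0 0 0 0 0;0 0 0 0 0 0;0 0 0 0 0 0",
  "gripper": -0.1
}}

```text
time_s: 16.05
position: [0.4773, -0.2874, 0.1813]
tcp_rot: [[0.389, -0.921, -0.0], [-0.921, -0.389, 0.0], [-0.0, 0.0, -1.0]]
force: [0.6, -0.2, -0.5]
opening: 0.439
grasp_force: 0.0
```

>>> {"name": "apply_moves", "arguments": {
  "plan": "0 0 -0.1 0 0 0;0 0 -0.2 0 0 0;0 0 -0.3 0 0 0;0 0 -0.4 0 0 0;0 0 -0.5 0 0 0;0 0 -0.5 0 0 0;0 0 -0.5 0 0 0;0 0 -0.3 0 0 0;0 0 0 0 0 0;0 0 0 0 0 0"
}}

```text
time_s: 16.88
position: [0.4776, -0.2877, 0.3228]
tcp_rot: [[0.389, -0.921, 0.002], [-0.921, -0.389, -0.002], [0.003, -0.001, -1.0]]
force: [0.3, 0.5, -0.9]
opening: 0.445
grasp_force: 0.0
```

```bash
python3 - <<'E'
from h import *
import cv2
w=capture("wrist");cv2.imwrite("pics/w4.png",w[:,:,::-1])
s=capture("side");cv2.imwrite("pics/s4.png",s[:,:,::-1])
t=capture("top");cv2.imwrite("pics/t4.png",t[:,:,::-1])
# lid from first top view: non-saturated bright blob
b=cv2.imread("pics/top0.png").astype(int)
r=b[225:285,235:295];m=((r.max(2)-r.min(2)<30)&(r.max(2)>110)).astype(np.uint8)
n,l,st,c=cv2.connectedComponentsWithStats(m);k=1+np.argmax(st[1:,4]);x,y,ww,h,_=st[k];print("lid bbox",235+x,225+y,ww,h)
go((.457,.03,.328),-157)
E
```

```text
lid bbox 243 232 44 45
t 17.03 pos [ 0.4765 -0.2867  0.3199] units [-5.9872 -2.1046 -0.1466] rows 10 each [-0.5987 -0.2105 -0.0147]
yaw0 -157.11437643639718 turn az -0.00031771232332549935 rows 1 each -0.00031771232332549935
tilt ax,ay to level: [0.0002 0.0005]
```

>>> {"name": "apply_moves", "arguments": {
  "plan": "-0.6 -0.21 -0.01 0 0 0;-0.6 -0.21 -0.01 0 0 0;-0.6 -0.21 0 0 0 0;-0.6 -0.21 0 0 0 0;-0.6 -0.21 0 0 0 0;-0.6 -0.21 0 0 0 0;-0.6 -0.21 0 0 0 0;-0.6 -0.21 0 0 0 0;-0.6 -0.21 0 0 0 0;-0.6 -0.21 0 0 0 0",
  "gripper": 0.2
}}

```text
time_s: 17.87
position: [0.4561, 0.0314, 0.3211]
tcp_rot: [[0.389, -0.921, -0.003], [-0.921, -0.389, 0.001], [-0.002, 0.003, -1.0]]
force: [0.8, -0.4, -0.0]
opening: 0.597
grasp_force: 0.0
```

>>> {"name": "apply_moves", "arguments": {
  "plan": "0 0 0 0 0 -0.018;0 0 0 0 0 -0.018;0 0 0 0 0 -0.018;0 0 0 0 0 -0.018;0 0 0 0 0 -0.018;0 0 0 0 0 -0.018;0 0 0 0 0 -0.018;0 0 0 0 0 -0.018;0 0 0 0 0 -0.018;0 0 0 0 0 -0.018"
}}

```text
time_s: 18.7
position: [0.4564, 0.0299, 0.3209]
tcp_rot: [[0.999, -0.035, -0.003], [-0.035, -0.999, 0.001], [-0.003, -0.0, -1.0]]
force: [0.2, -0.1, 0.1]
opening: 0.6
grasp_force: 0.0
```

>>> {"name": "apply_moves", "arguments": {
  "plan": "0 0 0 0 0 -0.018;0 0 0 0 0 -0.018;0 0 0 0 0 -0.018;0 0 0 0 0 -0.018;0 0 0 0 0 -0.018;0 0 0 0 0 -0.018;0 0 0 0 0 -0.018;0 0 0 0 0 -0.018;0 0 0 0 0 -0.018;0 0 0 0 0 -0.018"
}}

```text
time_s: 19.53
position: [0.4564, 0.0299, 0.3209]
tcp_rot: [[0.457, 0.889, -0.003], [0.889, -0.457, 0.001], [-0.001, -0.003, -1.0]]
force: [0.1, -1.1, 0.2]
opening: 0.6
grasp_force: 0.0
```

>>> {"name": "apply_moves", "arguments": {
  "plan": "0 0 0 0 0 -0.018;0 0 0 0 0 -0.018;0 0 0 0 0 -0.018;0 0 0 0 0 -0.018;0 0 0 0 0 -0.018;0 0 0 0 0 -0.018;0 0 0 0 0 0;0 0 0 0 0 0;0 0 0 0 0 0"
}}

```text
time_s: 20.28
position: [0.457, 0.0298, 0.3217]
tcp_rot: [[-0.195, 0.981, -0.002], [0.981, 0.195, 0.0], [0.001, -0.001, -1.0]]
force: [-0.3, 0.2, -0.3]
opening: 0.602
grasp_force: 0.0
```

```bash
python3 - <<'E'
from h import *
import cv2
go((.457,.03,.328),14)
w=capture("wrist");cv2.imwrite("pics/w5.png",w[:,:,::-1])
s=capture("side")
S=cv2.resize(s[110:210,290:390],(300,300),interpolation=cv2.INTER_CUBIC)
w4=cv2.imread("pics/w4.png")[:,:,::-1]
o=np.zeros((600,800,3),np.uint8)
o[:420,:480]=w[:,40:520]
o[:300,500:]=S
o[300:600,500:]=cv2.resize(w4[100:340,160:400],(300,300))
cv2.imwrite("pics/v10.png",o[:,:,::-1])
E
```

```text
t 20.28 pos [0.457  0.0298 0.3217] units [ 0.003   0.0007 -0.1263] rows 1 each [ 0.003   0.0007 -0.1263]
yaw0 11.225369112215372 turn az -0.007707308021623996 rows 1 each -0.007707308021623996
tilt ax,ay to level: [-0.0002 -0.0001]
```

View pics/v10.png

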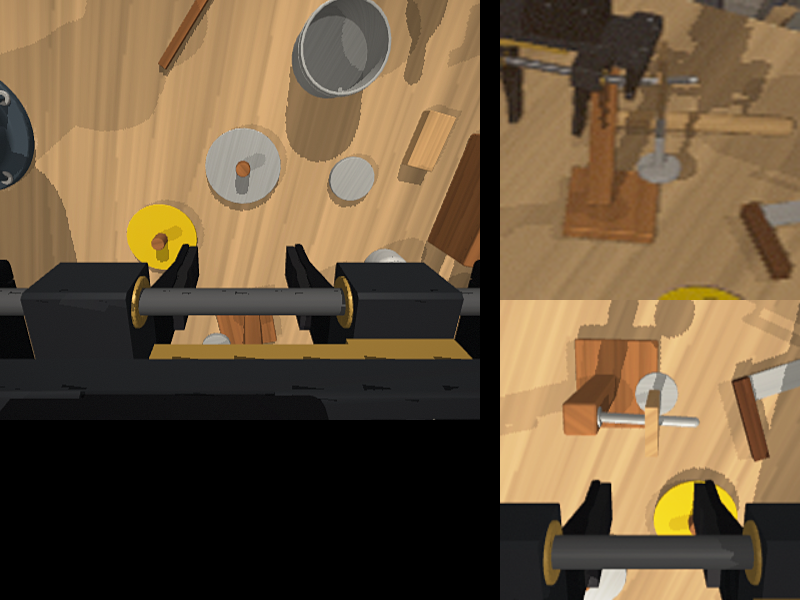

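The stirrer hangs on the peg with its foot free, and the gripper is clear of it. In the full wrist frame the lid's knob is at about (283,169) and the pot's mouth is near (384,44). I'll fit both numerically.

```bash
cat > fit.py <<'E'
from h import *
import cv2
from scipy.optimize import least_squares
def fitcirc(img,st,c0,z,r,col=None):
    # edge fit: maximise gradient along normals of a projected world circle
    g=cv2.GaussianBlur(cv2.cvtColor(img,cv2.COLOR_BGR2GRAY) if col is None else col,(0,0),1).astype(np.float32)
    m=camera_model("wrist");f=210/np.tan(np.radians(m["vertical_fov"]/2));H=m["hand_eye"];R=np.array(st["tcp_rot"]);t=np.array(st["position"])
    def pr(P):
        q=((P-t)@R-H[:3,3])@H[:3,:3];return np.c_[m["cx"]+f*q[:,0]/q[:,2],m["cy"]+f*q[:,1]/q[:,2]]
    th=np.linspace(0,2*np.pi,180,endpoint=False);d=np.c_[np.cos(th),np.sin(th),0*th]
    best=[]
    for dx in np.arange(-.012,.0121,.001):
        for dy in np.arange(-.012,.0121,.001):
            c=np.array([c0[0]+dx,c0[1]+dy,z])
            a=pr(c+d*(r+.0012)).astype(np.float32);b=pr(c+d*(r-.0012)).astype(np.float32)
            ok=(a[:,0]>1)&(a[:,0]<558)&(a[:,1]>1)&(a[:,1]<255)
            s=lambda q:cv2.remap(g,q[:,0:1].copy(),q[:,1:2].copy(),1)[:,0]
            best.append((np.abs(s(a)-s(b))[ok].clip(0,40).mean(),c[0],c[1],ok.mean()))
    best.sort(reverse=True);print(np.round(best[:3],4))
E
python3 - <<'E'
from fit import *
st=bot.read_state();w5=cv2.imread("pics/w5.png");w1=cv2.imread("pics/w1.png")
for col in (None,w5[:,:,0]):
  print("lid");fitcirc(w5,st,(.458,.03),.013,.064,col)
  print("pot w5");fitcirc(w5,st,(.558,.222),.075,.06,col)
s1=dict(position=[.552,.2077,.3247],tcp_rot=np.array([[.7558,.6548,0],[.6548,-.7558,0],[0,0,-1]]))
for col in (None,w1[:,:,0]):
  print("pot w1 outer/inner");fitcirc(w1,s1,(.558,.222),.075,.06,col);fitcirc(w1,s1,(.558,.222),.075,.056,col)
K=atz("wrist",283,168.5,.041,st);print("knob",K)
E
```

```text
lid
[[11.3359  0.458   0.031   1.    ]
 [11.3257  0.457   0.031   1.    ]
 [10.8633  0.457   0.03    1.    ]]
pot w5
[[21.63    0.558   0.224   0.8111]
 [20.8779  0.558   0.223   0.8167]
 [20.8682  0.553   0.222   0.8167]]
lid
[[29.7704  0.458   0.031   1.    ]
 [29.524   0.459   0.031   1.    ]
 [28.7059  0.458   0.03    1.    ]]
pot w5
[[33.995   0.558   0.223   0.8167]
 [33.7515  0.558   0.224   0.8111]
 [30.9669  0.557   0.224   0.8056]]
pot w1 outer/inner
[[17.0123  0.561   0.223   1.    ]
 [16.6418  0.561   0.224   1.    ]
 [16.6376  0.562   0.223   1.    ]]
[[27.257   0.557   0.224   1.    ]
 [25.8269  0.558   0.224   1.    ]
 [25.8043  0.557   0.225   1.    ]]
pot w1 outer/inner
[[25.6511  0.558   0.224   1.    ]
 [25.1283  0.557   0.224   1.    ]
 [24.5712  0.558   0.223   1.    ]]
[[24.5989  0.557   0.224   1.    ]
 [24.3262  0.558   0.224   1.    ]
 [23.248   0.557   0.223   1.    ]]
knob [0.4589 0.0324 0.041 ]
```

>>> {"name": "apply_moves", "arguments": {
  "plan": "0.02 0.024 0.5 0 0 0;0 0 0.7 0 0 0;0 0 0.7 0 0 0;0 0 0.7 0 0 0;0 0 0.7 0 0 0;0 0 0.7 0 0 0;0 0 0.7 0 0 0;0 0 0.5 0 0 0;0 0 0.3 0 0 0;0 0 0 0 0 0"
}}

```text
time_s: 21.22
position: [0.4562, 0.0313, 0.0446]
tcp_rot: [[-0.196, 0.981, -0.007], [0.981, 0.196, 0.001], [0.002, -0.006, -1.0]]
force: [0.3, -0.3, 0.7]
opening: 0.603
grasp_force: 0.0
```

>>> {"name": "apply_moves", "arguments": {
  "plan": "0 0 0.2 0 0 0;0 0 0.2 0 0 0;0 0 0.2 0 0 0;0 0 0.2 0 0 0;0 0 0.15 0 0 0;0 0 0.1 0 0 0;0 0 0 0 0 0;0 0 0 0 0 0"
}}

```text
time_s: 21.88
position: [0.4586, 0.031, -0.0048]
tcp_rot: [[-0.197, 0.98, 0.0], [0.98, 0.197, -0.0], [-0.0, 0.0, -1.0]]
force: [-0.3, -0.0, -0.1]
opening: 0.601
grasp_force: 0.0
```

```bash
python3 -c "
from h import *
print(bot.read_state()['force']);go((.458,.031,-.006))"
```

```text
[-0.2668 -0.0115 -0.134 ]
t 21.88 pos [ 0.4586  0.031  -0.0048] units [ 0.0031 -0.0122  0.024 ] rows 1 each [ 0.0031 -0.0122  0.024 ]
tilt ax,ay to level: [0.0001 0.    ]
```

>>> {"name": "apply_moves", "arguments": {
  "plan": "0 0 0.06 0 0 0;0 0 0 0 0 0;0 0 0 0 0 0"
}}

```text
time_s: 22.13
position: [0.4585, 0.031, -0.0079]
tcp_rot: [[-0.197, 0.98, 0.0], [0.98, 0.197, -0.0], [-0.0, 0.0, -1.0]]
force: [0.8, -0.6, -0.1]
opening: 0.602
grasp_force: 0.0
```

>>> {"name": "apply_moves", "arguments": {
  "plan": "0 0 0 0 0 0;0 0 0 0 0 0;0 0 0 0 0 0;0 0 0 0 0 0;0 0 0 0 0 0;0 0 0 0 0 0;0 0 0 0 0 0;0 0 0 0 0 0",
  "gripper": -1
}}

```text
time_s: 22.8
position: [0.4583, 0.031, -0.0081]
tcp_rot: [[-0.197, 0.98, -0.0], [0.98, 0.197, 0.0], [0.0, -0.0, -1.0]]
force: [0.6, -0.5, 1.6]
opening: 0.262
grasp_force: 30.0
```

>>> {"name": "apply_moves", "arguments": {
  "plan": "0 0 -0.2 0 0 0;0 0 -0.4 0 0 0;0 0 -0.5 0 0 0;0 0 -0.5 0 0 0;0 0 -0.5 0 0 0;0 0 -0.5 0 0 0;0 0 -0.4 0 0 0;0 0 -0.3 0 0 0;0 0 0 0 0 0"
}}

```text
time_s: 23.55
position: [0.4603, 0.0308, 0.1595]
tcp_rot: [[-0.197, 0.98, 0.006], [0.98, 0.197, -0.001], [-0.002, 0.006, -1.0]]
force: [0.0, -0.5, -1.0]
opening: 0.268
grasp_force: 30.0
```

```bash
python3 - <<'E'
from fit import *
go((.558,.2225,.157),14,.5)
s=bot.read_state();w=capture("wrist");w=w[:,:,::-1].copy();cv2.imwrite("pics/w6.png",w)
z=s["position"][2]+.008+.013
for col in(None,w[:,:,0].copy()):fitcirc(w,s,s["position"][:2],z,.064,col)
print(s["position"],s["opening"],s["grasp_force"])
E
```

```text
t 23.55 pos [0.4603 0.0308 0.1595] units [3.3741 2.672  0.0585] rows 9 each [0.3749 0.2969 0.0065]
yaw0 11.376303762436683 turn az -0.007288045104342523 rows 1 each -0.007288045104342523
tilt ax,ay to level: [0.001  0.0004]
[[12.5549  0.4603  0.0298  0.5111]
 [12.5329  0.4613  0.0298  0.5056]
 [12.2401  0.4613  0.0288  0.5   ]]
[[34.7099  0.4603  0.0308  0.5111]
 [32.159   0.4603  0.0298  0.5111]
 [31.958   0.4613  0.0308  0.5111]]
[0.4603 0.0308 0.1595] 0.2682335514024826 29.999817609786987
```

>>> {"name": "apply_moves", "arguments": {
  "plan": "0.26 0.2 0 0 0 0;0.4 0.31 0 0 0 0;0.4 0.31 0 0 0 0;0.4 0.31 0 0 0 0;0.4 0.31 0 0 0 0;0.4 0.31 0 0 0 0;0.4 0.31 0 0 0 0;0.4 0.31 0 0 0 0;0.33 0.3 0 0 0 0;0 0 0 0 0 0"
}}

```text
time_s: 24.43
position: [0.5572, 0.2268, 0.1547]
tcp_rot: [[-0.2, 0.98, 0.0], [0.98, 0.2, 0.002], [0.002, 0.001, -1.0]]
force: [0.5, 0.3, 0.2]
opening: 0.262
grasp_force: 30.0
```

>>> {"name": "apply_moves", "arguments": {
  "plan": "0 0 0 0 0 0;0 0 0 0 0 0"
}}

```text
time_s: 24.6
position: [0.5541, 0.2228, 0.155]
tcp_rot: [[-0.197, 0.98, -0.004], [0.98, 0.197, -0.001], [-0.0, -0.004, -1.0]]
force: [-0.8, -0.0, -1.1]
opening: 0.266
grasp_force: 30.0
```

```bash
python3 - <<'E'
from fit import *
go((.558,.2235,.075))
s=bot.read_state();w=capture("wrist");w=w[:,:,::-1].copy();cv2.imwrite("pics/w7.png",w)
for r in(.06,.056):fitcirc(w,s,(.558,.2235),.075,r)
t=capture("top")[:,:,::-1];cv2.imwrite("pics/t7.png",t)
E
```

```text
t 24.6 pos [0.5541 0.2228 0.155 ] units [-0.0013  0.0865  1.5992] rows 3 each [-0.0004  0.0288  0.5331]
tilt ax,ay to level: [-0.0007  0.0001]
[[8.5773 0.556  0.2265 0.8556]
 [8.4164 0.557  0.2265 0.85  ]
 [8.3946 0.555  0.2265 0.8556]]
[[9.9846 0.555  0.2305 1.    ]
 [9.7578 0.556  0.2305 1.    ]
 [9.7287 0.554  0.2305 1.    ]]
```

>>> {"name": "apply_moves", "arguments": {
  "plan": "0 0 0.3 0 0 0;0 0 0.4 0 0 0;0 0 0.4 0 0 0;0 0 0.3 0 0 0;0 0 0.15 0 0 0;0 0 0 0 0 0;0 0 0 0 0 0;0 0 0 0 0 0"
}}

```text
time_s: 25.37
position: [0.5567, 0.2234, 0.0804]
tcp_rot: [[-0.197, 0.98, 0.002], [0.98, 0.197, 0.0], [-0.0, 0.002, -1.0]]
force: [-0.3, -0.2, -1.0]
opening: 0.263
grasp_force: 30.0
```

```bash
python3 -c "
from h import *
print(bot.read_state()['force']);go((.558,.2235,.067))"
```

```text
[-0.3247 -0.1869 -0.9762]
t 25.37 pos [0.5567 0.2234 0.0804] units [-0.0023  0.0259  0.2683] rows 1 each [-0.0023  0.0259  0.2683]
tilt ax,ay to level: [0.0003 0.    ]
```

Step down into the mouth and watch the force.

>>> {"name": "apply_moves", "arguments": {
  "plan": "0 0.03 0.1 0 0 0;0 0 0.1 0 0 0;0 0 0.06 0 0 0;0 0 0 0 0 0"
}}

```text
time_s: 25.7
position: [0.5567, 0.2237, 0.0657]
tcp_rot: [[-0.197, 0.98, -0.001], [0.98, 0.197, -0.0], [-0.0, -0.001, -1.0]]
force: [-0.1, -0.8, -1.5]
opening: 0.266
grasp_force: 30.0
```

>>> {"name": "apply_moves", "arguments": {
  "plan": "0 0 0.04 0 0 0;0 0 0 0 0 0;0 0 0 0 0 0"
}}

```text
time_s: 25.95
position: [0.5572, 0.2238, 0.0644]
tcp_rot: [[-0.197, 0.98, -0.0], [0.98, 0.197, -0.0], [-0.0, -0.0, -1.0]]
force: [-0.1, 0.4, -1.6]
opening: 0.267
grasp_force: 30.0
```

>>> {"name": "apply_moves", "arguments": {
  "plan": "0 0 0.04 0 0 0;0 0 0 0 0 0;0 0 0 0 0 0"
}}

```text
time_s: 26.2
position: [0.5572, 0.2237, 0.0623]
tcp_rot: [[-0.197, 0.98, -0.0], [0.98, 0.197, -0.0], [0.0, -0.0, -1.0]]
force: [-1.2, 0.3, -1.5]
opening: 0.266
grasp_force: 30.0
```

>>> {"name": "apply_moves", "arguments": {
  "plan": "0 0 0.04 0 0 0;0 0 0 0 0 0;0 0 0 0 0 0"
}}

```text
time_s: 26.45
position: [0.5571, 0.2237, 0.0603]
tcp_rot: [[-0.197, 0.98, -0.0], [0.98, 0.197, -0.0], [0.0, -0.0, -1.0]]
force: [0.7, -1.0, -0.6]
opening: 0.269
grasp_force: 30.0
```

>>> {"name": "apply_moves", "arguments": {
  "plan": "0 0 0.03 0 0 0;0 0 0 0 0 0;0 0 0 0 0 0"
}}

```text
time_s: 26.7
position: [0.5575, 0.2238, 0.059]
tcp_rot: [[-0.197, 0.98, 0.0], [0.98, 0.197, 0.0], [-0.0, 0.0, -1.0]]
force: [0.8, 0.7, 0.0]
opening: 0.269
grasp_force: 30.0
```

>>> {"name": "apply_moves", "arguments": {
  "plan": "0 0 0.02 0 0 0;0 0 0 0 0 0;0 0 0 0 0 0"
}}

```text
time_s: 26.95
position: [0.5575, 0.2238, 0.0589]
tcp_rot: [[-0.197, 0.98, 0.001], [0.98, 0.197, 0.0], [-0.0, 0.001, -1.0]]
force: [-0.4, -0.6, 5.2]
opening: 0.267
grasp_force: 30.0
```

The lid seats at exactly the expected height (TCP 0.059). I'll release it and retreat straight up.

>>> {"name": "apply_moves", "arguments": {
  "plan": "0 0 -0.01 0 0 0;0 0 0 0 0 0;0 0 0 0 0 0;0 0 0 0 0 0;0 0 0 0 0 0;0 0 0 0 0 0;0 0 0 0 0 0;0 0 0 0 0 0",
  "gripper": 0.1
}}

```text
time_s: 27.62
position: [0.5573, 0.2238, 0.0583]
tcp_rot: [[-0.197, 0.98, -0.0], [0.98, 0.197, -0.0], [-0.0, -0.0, -1.0]]
force: [0.5, -0.4, 0.0]
opening: 0.545
grasp_force: 0.0
```

>>> {"name": "apply_moves", "arguments": {
  "plan": "0 0 -0.1 0 0 0;0 0 -0.3 0 0 0;0 0 -0.5 0 0 0;0 0 -0.6 0 0 0;0 0 -0.6 0 0 0;0 0 -0.6 0 0 0;0 0 -0.6 0 0 0;0 0 -0.6 0 0 0;0 0 -0.5 0 0 0;0 0 -0.2 0 0 0"
}}

```text
time_s: 28.45
position: [0.5592, 0.2243, 0.2933]
tcp_rot: [[-0.197, 0.98, 0.008], [0.98, 0.197, 0.002], [0.0, 0.008, -1.0]]
force: [1.1, -0.9, -0.1]
opening: 0.551
grasp_force: 0.0
```

>>> {"name": "apply_moves", "arguments": {
  "plan": "0 0 0 0 0 0;0 0 0 0 0 0;0 0 0 0 0 0"
}}

```text
time_s: 28.7
position: [0.5559, 0.2235, 0.2862]
tcp_rot: [[-0.197, 0.98, -0.004], [0.98, 0.197, -0.001], [-0.0, -0.004, -1.0]]
force: [-0.4, 0.5, -0.4]
opening: 0.552
grasp_force: 0.0
```

```bash
python3 - <<'E'
from fit import *
s=bot.read_state();w=capture("wrist")[:,:,::-1].copy();cv2.imwrite("pics/w8.png",w)
for z in(.080,.09):print(z);fitcirc(w,s,(.558,.2235),z,.064,w[:,:,0].copy())
# stirrer still hanging? compare side crop with the earlier one
a=capture("side")[:,:,::-1];cv2.imwrite("pics/s8.png",a);old=cv2.imread("pics/v10.png")[:300,500:]
n=cv2.resize(a[110:210,290:390],(300,300),interpolation=cv2.INTER_CUBIC)
d=np.abs(n.astype(int)-old).max(2);print("foot/head region diff",d[70:190,130:190].mean(),"stand",d[170:230,70:150].mean())
print(s["position"],s["time_s"],s["opening"])
E
```

```text
0.08
[[28.6361  0.558   0.2235  1.    ]
 [28.5079  0.557   0.2235  1.    ]
 [27.8196  0.557   0.2245  1.    ]]
0.09
[[18.21    0.554   0.2265  1.    ]
 [17.6254  0.555   0.2265  1.    ]
 [17.5909  0.554   0.2275  1.    ]]
foot/head region diff 13.093472222222223 stand 6.660625
[0.5559 0.2235 0.2862] 28.7 0.5520237425385051
```

```bash
python3 -c "
from rig import bot
print(bot.hand_in())"
```

```text
the job is handed in; nothing more can be done
None
```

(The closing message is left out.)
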